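# Touch test: trace the row of squares on a repaired tablet

## Task

The tablet in the sprung test fixture has had its screen replaced and needs its touch test finished: with the closed fingertips pointing down, touch the square with the dot and draw them along the row of squares, round the corner, to the square with the cross, so that every square in between is touched in turn and the touch never strays off the row. Touch lightly: the sprung plate under the tablet may give a little but must not be pushed right down to its stops. Then come away, leaving the tablet lying in the fixture and everything else on the bench where it was, with nothing picked up.

Things in the scene. Friction and masses are not known exactly. Their poses are not given: they have to be found in the camera images.
- tablet: The tablet under test, dark glass face up, 135 (x) x 210 (y) x 8 mm, 0.45 kg, lying on the fixture's sprung plate between low locating blocks (1 mm of play; blocks 2 mm lower than the glass). Origin at the centre of its underside; z up, x the short way (away from the robot at yaw 0), y the long way. The flat glass, 8 mm above the origin, shows an L-shaped row of ten light square outlines.
- row_start (a point): Centre of the first square of the row, the one with a round dot in it, on the glass surface; axes as the tablet's. It lies at x -39, y 78 mm of the tablet. All squares are 22 mm wide, their centres 26 mm apart. A touch counts for a square when the closed fingertips' centre stands within 11 mm of its centre, both ways.
- row_corner (a point): Centre of the corner square, the fourth of the row, on the glass surface, at x 39, y 78 mm of the tablet: 78 mm from the first along the short side, squares 2 and 3 in a straight line between.
- row_end (a point): Centre of the tenth and last square, the one with a diagonal cross in it, on the glass surface, at x 39, y -78 mm of the tablet: 156 mm from the corner square along the long side, squares 5 to 9 in a straight line between.
- fixture: The test fixture, fixed to the bench: grey box 175 (x) x 270 (y) x 40 mm with an aluminium plate floating above it on four sprung guide posts, the tablet on top. Origin at the centre of its underside, on the bench; at rest the plate's top is 66 mm and the glass 74 mm above the bench. Turned up to 0.5 rad, on the left or right half of the bench; a blue repair mat has the other half.
- nest (a joint): How far the sprung plate, with the tablet, is pushed down: 0 at rest (up), 0.010 m down on its stops. It stays level, begins to give at about 0.7 N and takes 0.7 N more for each mm (about 4 N at 5 mm, 7.7 N at the stops); it springs back up when released.
- panel: Bystander: bare spare phone display, 148 x 70 x 6 mm, flat on the blue repair mat. Origin at the centre of its underside.
- driver: Bystander: small screwdriver, 150 mm, lying on the blue repair mat. Origin about its middle, on the mat.
- tweezers: Bystander: steel tweezers 125 mm long, 8 mm high, lying on the bench in front of the fixture (robot's side). Origin about the middle, on the bench.
- flux: Bystander: small jar, 42 mm across, 36 mm high, standing on the bench just behind the fixture. Origin at the centre of its underside.
- spool: Bystander: solder spool standing on end, 52 mm across, 42 mm high, on the bench just behind the fixture. Origin at the centre of its underside.
- dish: Bystander: steel screw dish, 94 mm across, 18 mm high, on the bench just behind the blue repair mat. Origin at the centre of its underside.
- tube: Bystander: tube of adhesive lying at the left of the bench, 105 mm long, 23 mm high. Origin under its middle.
There are look-alikes about, which are no part of the job. Of the things like the tablet, leave any that is green or purple; of the rest the larger one is meant.

How it is judged (in metres and radians):
On the way, in this order (a step that is already met when the one before it is completed fails the run):
1. the fingertips touch the first square (dot) (contact force between the fingers and tablet above 0.1 N and x of the grasp point in the frame of tablet between -0.05 and -0.028 m and y of the grasp point in the frame of tablet between 0.067 and 0.089 m), for 0.05 s.
2. the fingertips touch square 2 (contact force between the fingers and tablet above 0.1 N and x of the grasp point in the frame of tablet between -0.024 and -0.002 m and y of the grasp point in the frame of tablet between 0.067 and 0.089 m), for 0.05 s.
3. the fingertips touch square 3 (contact force between the fingers and tablet above 0.1 N and x of the grasp point in the frame of tablet between 0.002 and 0.024 m and y of the grasp point in the frame of tablet between 0.067 and 0.089 m), for 0.05 s.
4. the fingertips touch the corner square (contact force between the fingers and tablet above 0.1 N and x of the grasp point in the frame of tablet between 0.028 and 0.05 m and y of the grasp point in the frame of tablet between 0.067 and 0.089 m), for 0.05 s.
5. the fingertips touch square 5 (contact force between the fingers and tablet above 0.1 N and x of the grasp point in the frame of tablet between 0.028 and 0.05 m and y of the grasp point in the frame of tablet between 0.041 and 0.063 m), for 0.05 s.
6. the fingertips touch square 6 (contact force between the fingers and tablet above 0.1 N and x of the grasp point in the frame of tablet between 0.028 and 0.05 m and y of the grasp point in the frame of tablet between 0.015 and 0.037 m), for 0.05 s.
7. the fingertips touch square 7 (contact force between the fingers and tablet above 0.1 N and x of the grasp point in the frame of tablet between 0.028 and 0.05 m and y of the grasp point in the frame of tablet between -0.011 and 0.011 m), for 0.05 s.
8. the fingertips touch square 8 (contact force between the fingers and tablet above 0.1 N and x of the grasp point in the frame of tablet between 0.028 and 0.05 m and y of the grasp point in the frame of tablet between -0.037 and -0.015 m), for 0.05 s.
9. the fingertips touch square 9 (contact force between the fingers and tablet above 0.1 N and x of the grasp point in the frame of tablet between 0.028 and 0.05 m and y of the grasp point in the frame of tablet between -0.063 and -0.041 m), for 0.05 s.
10. the fingertips touch the last square (cross) (contact force between the fingers and tablet above 0.1 N and x of the grasp point in the frame of tablet between 0.028 and 0.05 m and y of the grasp point in the frame of tablet between -0.089 and -0.067 m), for 0.05 s.
At the end, for the whole second after the job is handed in: Squares 1 to 10 were touched in order (fingertips centred within 11 mm of each square's centre both ways); the plate is back up (to 1.2 mm), the tablet flat and still within 6 mm of its place in the fixture, every bystander within 12 mm of its start (horizontal distance between tablet and fixture below 0.006 m and z of tablet in the frame of fixture between 0.064 and 0.068 m and angle between tablet's own z axis and vertical below 0.03 rad and linear speed of tablet below 0.01 m/s and value of joint nest below 0.0012 m and distance of each of panel, driver, tweezers, flux, spool, dish, tube from where it was at the start of the episode below 0.012 m).
It fails at once if the sprung plate is pushed down to its stops (9 mm or more of its 10 mm) (value of joint nest above 0.009 m).
It fails at once if the fingertips touch the tablet more than 18 mm off the line of the row (contact force between the fingers and tablet above 0.1 N and not ((x of the grasp point in the frame of tablet between -0.057 and 0.057 m and y of the grasp point in the frame of tablet between 0.06 and 0.096 m) or (x of the grasp point in the frame of tablet between 0.021 and 0.057 m and y of the grasp point in the frame of tablet between -0.096 and 0.096 m))).
It fails at once if the tablet is lifted, tipped or pushed out of its place (z of tablet in the frame of fixture above 0.07 m or angle between tablet's own z axis and vertical above 0.06 rad or horizontal distance between tablet and fixture above 0.008 m).
It fails at once if a bystander is picked up or shifted by more than 12 mm (distance of any of panel, driver, tweezers, flux, spool, dish, tube from where it was at the start of the episode above 0.012 m).
It also fails if it takes over 48 s, if anything falls off the work surface, if the arm or the gripper's body presses on something with over 40 N, if the wrist force passes 120 N, or if a joint passes its speed limit or range.

## Robot

A 6-joint arm with a two-finger parallel gripper is mounted at the origin on the work surface. World frame = base frame: x ahead of the robot, y to its left, z up, the work surface at z = 0. Lengths are in m, angles in degrees, forces in N, time in s.
With the tool pointing down it reaches from about 0.375 to 0.9 m from the base axis. Payload 3.1 kg.
Tool frame: the origin (TCP) lies at the very end of the fingers, on their centre line; the grasp point (between the pads) lies 19 mm behind it (bot.tcp_to_grasp is the distance from the TCP to the grasp point, in m); z points along the fingers, y is the direction in which the jaws open and shut (so a half turn about z gives the same grasp; the last joint's range is limited). The gripper opens to 87 mm and grips with 3 to 60 N. Pads are 19 mm wide; open, the fingers measure 117 mm over their backs; the gripper's body (75 mm by 190 mm) begins 51 mm behind the grasp point.
Start: joints at [-81.618, 30.224, 82.088, -0, 67.689, -10.227], TCP at [0.199, -0.592, 0.223] pointing down, gripper open.
Joint ranges: [-176.69, 176.69], [-43.24, 126.21], [12.49, 139.97], [-82, 262], [0, 151.66], [-163.58, 163.58]. Speed limits (degrees/s): [159.86, 159.86, 180, 180, 180, 180].

## Interface

Orientations are given as a 3x3 rotation matrix whose columns are the frame's x, y, z axes.
In Python, from rig import telemetry, eyes, order, bot gives the robot as it stands. The module is installed in compiled form; this text tells all that it offers.
- The arm moves only by the tool servo_tool, never from a script. Its argument "targets" is a list of rows, each a list of 2 entries, a list of its own where there are three numbers: the shift along the tool's x, y, z in m, then the turn, a rotation vector about the tool's x, y, z in rad. In form: [[[tx, ty, tz], [wx, wy, wz]], ...]. A call has 1 to 12 rows; each row is the pose to reach, as a shift and turn from the pose commanded when the call began, along the tool's axes at that moment; what a row does not reach only later rows make up. A row lasts 1/8 s, in which the tool goes at most 62.5 mm and 10.7 degrees, less where a joint would pass 70% of its speed; a pose out of reach is approached as far as the arm can. A call with a gripper value outside its range is refused whole. "gripper" is the finger opening in m, from 0 to 0.087, set as the call begins (left out, the last holds). The fingers move at their own pace and stop on an object; the grip force is fixed at half the most. Time passes only in rows, so rows that repeat a pose let the fingers close. It gives the time, the measured TCP pose, the force and the opening at its end, in the units of the state.
- telemetry.read_state(): the state, without advancing time (a new reading comes with each control period).
- eyes.capture(name): name is "side" or "top"; returns a dict with "pixels" (400x640x3 uint8, blue, green, red), "intrinsics" (3x3 intrinsics, pixels), "extrinsics" (4x4, takes a point from camera to world coordinates). Camera axes: x right, y down, z forward; pixel columns grow to the right and rows downward; lengths in m; the calibration is good to about 2 mm. A picture is of the moment at which its call begins. There is no depth.
- order.hand_in(): hands the job in, once; it reports no verdict.
The state is a dict: "time_s": time; "joint_positions": joint angles; "qvel": joint speeds; "tau": joint torques, N m; "position": TCP position; "tcp_rot": TCP orientation; "force": force on the tool from outside, world axes, zero at the start; "moment": the same for the moment, N m; "opening": opening from 0.0 (shut) to 1.0 (fully open).
Only numpy, scipy, OpenCV 4.12 (cv2) and the standard library are available. Lean on these libraries where they do the work, as an engineer would, in place of code of your own. Each camera call takes 0.05 s, during which the arm holds its last target. There are 200 camera calls.

## Working session

There is one attempt and no reset: what is moved stays moved. The work goes in short steps, Python scripts to look and compute and a tool call to move; the robot and the scene stay as the last step left them, time stands still between calls to the robot, and variables do not carry over. Pictures are saved under pics/ and viewed, about 8 in all and at most 12, crops included, and the job is handed in when it is done.

Besides the shell and the picture viewer there is one more tool, called after "Request:" in YAML: its name, and indented under it one key for each argument. servo_tool: Moves the arm, as the interface text tells. Its arguments: {"type":"object","properties":{"targets":{"type":"array","items":{"type":"array"}},"gripper":{"type":"number"}},"required":["targets"]}

```bash
mkdir -p pics; python3 - <<'E'
from rig import telemetry, eyes, bot
import cv2,numpy as np
for n in("top","side"):
    c=eyes.capture(n); cv2.imwrite(f"pics/{n}0.png",c["pixels"]); np.savez(f"{n}.npz",**c); print(n,c["intrinsics"].tolist(),np.round(c["extrinsics"],4).tolist())
s=telemetry.read_state(); print(s); print(bot.tcp_to_grasp)
E
```

```text
top [[418.92691537523046, 0.0, 318.7431101106461], [0.0, 418.92691537523046, 205.9514438569116], [0.0, 0.0, 1.0]] [[0.0291, -0.995, 0.096, 0.3966], [-0.9995, -0.0301, -0.0094, 0.1332], [0.0123, -0.0957, -0.9953, 1.3178], [0.0, 0.0, 0.0, 1.0]]
side [[362.16217147775484, 0.0, 321.1685823018588], [0.0, 362.16217147775484, 196.2983287139616], [0.0, 0.0, 1.0]] [[-0.9892, -0.0913, 0.1144, 0.3931], [-0.1456, 0.5327, -0.8337, 0.9851], [0.0152, -0.8414, -0.5402, 0.6188], [0.0, 0.0, 0.0, 1.0]]
{'time_s': 0.1, 'joint_positions': array([-8.16192287e+01,  3.02756725e+01,  8.21477199e+01, -4.28653125e-04,
        6.76894155e+01, -1.02264987e+01]), 'qvel': array([ 0.0268861 , -0.1204362 , -0.1290495 , -0.03320986, -0.09013349,
       -0.05267377]), 'tau': array([-4.21314016e-04, -4.40984952e+01, -1.77150410e+01,  6.34789327e-02,
        5.34018874e-02, -4.28991609e-05]), 'position': array([ 0.19936284, -0.59166665,  0.22165504]), 'tcp_rot': array([[ 9.47727073e-01,  3.19081977e-01, -2.93811832e-04],
       [ 3.19081929e-01, -9.47725136e-01,  1.94683347e-03],
       [ 3.42746615e-04, -1.93881683e-03, -9.99998062e-01]]), 'force': array([-0.14303711,  0.73369044,  0.04265406]), 'moment': array([-0.01896328, -0.0281611 , -0.00556227]), 'opening': 0.9998967425724207}
0.0187
```

View pics/top0.png

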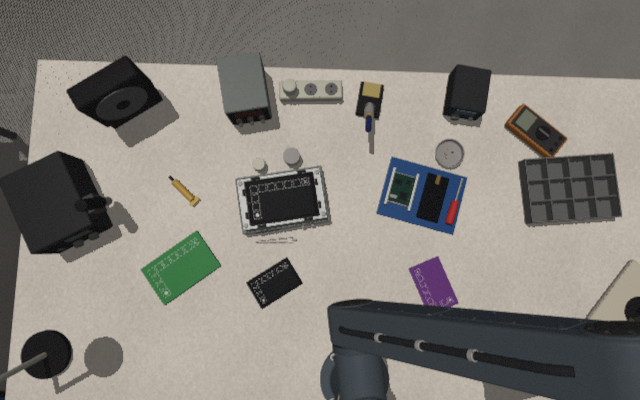

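View pics/side0.png

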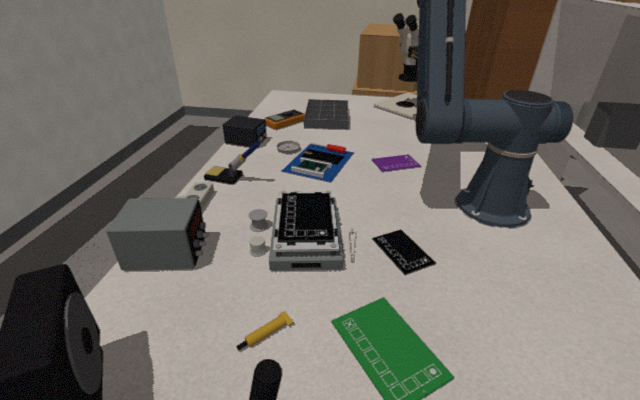

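Candidates for the tablet in the top view are:
- the black one in the fixture at (283,198)
- the smaller black one on the bench at (274,283)
- the green one at (180,267)
- the purple one at (433,285)
- the bare display on the mat at (432,197), which is a bystander

I choose the large dark one in the fixture. In the top view the dot end looks to be at the lower left of the L, near (257,215), and the cross at the upper right. I'll check this in a close crop.

```bash
python3 - <<'E'
import cv2,numpy as np
a=cv2.imread("pics/top0.png")[160:240,230:336]
cv2.imwrite("pics/crop.png",cv2.resize(a,None,fx=7,fy=7,interpolation=cv2.INTER_CUBIC))
E
```

```text
(no output)
```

View pics/crop.png

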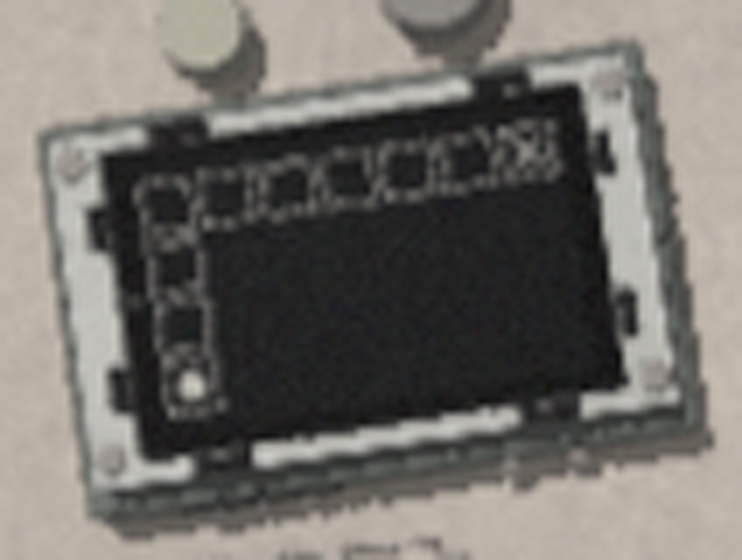

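```bash
cat > m.py <<'E'
import cv2,numpy as np
L=np.array([[-39+26*i,78] for i in range(4)]+[[39,78-26*i] for i in range(1,7)])/1e3
def cam(n):
    c=np.load(n+".npz"); return c["pixels"],c["intrinsics"],c["extrinsics"]
def ray(n,uv,z):
    _,K,E=cam(n); d=np.c_[np.array(uv,float),np.ones(len(uv))]@np.linalg.inv(K).T@E[:3,:3].T
    return (E[:3,3]+d*((z-E[2,3])/d[:,2])[:,None])[:,:2]
def proj(n,P):
    _,K,E=cam(n); q=(P-E[:3,3])@E[:3,:3]@K.T; return q[:,:2]/q[:,2:]
def fit(A,B):
    ca,cb=A.mean(0),B.mean(0); U,_,V=np.linalg.svd((A-ca).T@(B-cb)); R=V.T@U.T
    return R,cb-R@ca,np.linalg.det(R)
def sq(R,t,z=.074): return np.c_[L@R.T+t,np.full(len(L),z)]
E
python3 - <<'E'
from m import *
px=np.array([[190,385],[167,205],[526,152]])/7+[230,160]-.43
R,t,d=fit(L[[0,3,9]],ray("top",px,.074)); print("seed",t,np.degrees(np.arctan2(R[1,0],R[0,0])),d)
R0,t0=R,t
for n in("top","side"):
    R,t=R0,t0
    g=cv2.cvtColor(cam(n)[0],cv2.COLOR_BGR2GRAY).astype(float)
    yy,xx=np.mgrid[:400,:640]
    for it in range(8):
        obs=[]
        for p in L:   # bright centroid inside the 25 mm cell
            c=np.array([[-1,-1],[-1,1],[1,1],[1,-1]])*.0125+p
            q=proj(n,np.c_[c@R.T+t,np.full(4,.074)])
            m=np.zeros((400*1,640),np.uint8); m=cv2.fillConvexPoly(m,np.round(q*16).astype(int),1,shift=4)
            w=m*np.clip(g-50,0,None); obs.append([(w*xx).sum()/w.sum(),(w*yy).sum()/w.sum()])
        W=ray(n,obs,.074); R,t,d=fit(L,W)
    r=np.linalg.norm(L@R.T+t-W,axis=1)*1e3
    print(n,"centre",t,"yaw",np.degrees(np.arctan2(R[1,0],R[0,0])),"res mm",r.round(1), "scale",np.linalg.norm(W[3]-W[9]),np.linalg.norm(W[0]-W[3]))
    a=cv2.resize(cam(n)[0],None,fx=4,fy=4)
    for u in proj(n,sq(R,t)): cv2.circle(a,tuple(np.round(u*4+1.5).astype(int)),3,(0,0,255),-1)
    u=proj(n,sq(R,t))*4; x,y=(u.min(0)-70).astype(int); X,Y=(u.max(0)+70).astype(int)
    globals()[n+"v"]=cv2.resize(a[y:Y,x:X],(390,400))
cv2.imwrite("pics/chk.png",np.hstack([topv,sidev]))
E
```

```text
seed [0.53741804 0.23495575] 10.208578063630718 1.0
top centre [0.53602547 0.23485265] yaw 11.801900549695054 res mm [2.2 1.  1.3 3.  0.6 2.3 0.3 0.8 1.3 0.7] scale 0.1545228999168096 0.0737081690802613
side centre [0.53287429 0.23278812] yaw 13.642916053184036 res mm [7.1 6.3 3.3 0.8 1.9 3.3 4.8 3.2 5.  1.3] scale 0.1570459727618545 0.0704401675110755
```

View pics/chk.png

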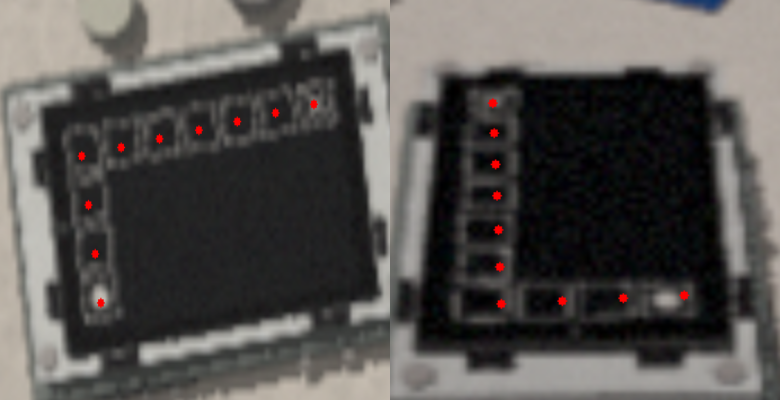

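The top-view dots sit roughly on the squares, but the cell-centroid method drifted (in the side view it is 6 mm off at the dot). I'll use the tablet's outline instead, with the dot and cross as a check.

```bash
python3 - <<'E'
from m import *
for n in("top","side"):
    im,K,E=cam(n)
    # metric picture of plane z=.074, 1 mm/px
    c=np.array([[.42,.10],[.42,.37],[.65,.37],[.65,.10]]); q=proj(n,np.c_[c,np.full(4,.074)])
    H=cv2.getPerspectiveTransform(q.astype(np.float32),((c-[.42,.10])*2000).astype(np.float32))
    g=cv2.GaussianBlur(cv2.cvtColor(cv2.warpPerspective(im,H,(460,540),flags=cv2.INTER_LINEAR),cv2.COLOR_BGR2GRAY),(0,0),2)
    m=(g<75).astype(np.uint8)
    m=cv2.morphologyEx(m,cv2.MORPH_CLOSE,np.ones((45,45),np.uint8))
    m=cv2.morphologyEx(m,cv2.MORPH_OPEN,cv2.getStructuringElement(2,(121,121)))
    k=max(cv2.findContours(m,0,1)[0],key=cv2.contourArea)
    r=cv2.minAreaRect(k); b=cv2.boxPoints(r)/2000+[.42,.10]
    print(n,"rect centre",np.array(r[0])/2000+[.42,.10],"size mm",np.array(r[1])/2,"ang",r[2])
    # robust outline: metric edges crossing along each side
    th=np.radians(10.5); ctr=np.array([.5365,.234])
    for it in range(4):
        ex=np.array([np.cos(th),np.sin(th)]); ey=np.array([-ex[1],ex[0]]); res={}
        for nm,a,bb,h,hl in(("+x",ex,ey,.0675,.09),("-x",-ex,ey,.0675,.09),("+y",ey,ex,.105,.05),("-y",-ey,ex,.105,.05)):
            pts=[]
            for s in np.linspace(-hl,hl,60):
                o=np.arange(-.012,.012,.0005); P=(ctr+bb*s+a*(h+o)[:,None]-[.42,.10])*2000
                v=cv2.remap(g,P[:,0:1].astype(np.float32),P[:,1:2].astype(np.float32),1)[:,0].astype(float)
                if v[-12:].max()-v[:6].min()<70: continue   # dark block here
                lv=95; i=np.argmax(v>lv)
                if i>0: pts.append((s,o[i]-.0005*(v[i]-lv)/(v[i]-v[i-1])))
            p=np.array(pts); 
            if len(p)>5:
                for _ in range(3):
                    f=np.polyfit(p[:,0],p[:,1],1); e=p[:,1]-np.polyval(f,p[:,0]); p=p[abs(e)<=max(2*e.std(),3e-4)]
                res[nm]=(f[1],f[0],len(p))
        dx=(res["+x"][0]-res["-x"][0])/2; dy=(res["+y"][0]-res["-y"][0])/2
        dth=(-res["+x"][1]+res["-x"][1])/2 
        ctr=ctr+ex*dx+ey*dy; th+=dth
    print(n,"edge fit",ctr.round(4),np.degrees(th).round(2),{k:(round(v[0]*1e3,1),round(np.degrees(v[1]),1),v[2]) for k,v in res.items()})
    gg=cv2.warpPerspective(im,H,(460,540)); ex=np.array([np.cos(th),np.sin(th)]); R=np.c_[ex,[-ex[1],ex[0]]]
    for p in sq(R,ctr)[:,:2]:
        cv2.circle(gg,tuple(np.round((p-[.42,.10])*2000).astype(int)),2,(0,0,255),-1)
    globals()[n]=cv2.flip(gg,1) if 0 else gg
    print(b.round(4).tolist())
cv2.imwrite("pics/chk2.png",cv2.resize(np.hstack([top,side]),(800,470)))
E
```

```text
top rect centre [0.52630598 0.23187379] size mm [164.07878113 214.17750549] ang 10.594764709472656
top edge fit [0.5379 0.2341] 10.43 {'+x': (np.float64(0.6), np.float64(0.2), 59), '-x': (np.float64(0.6), np.float64(0.2), 41), '+y': (np.float64(2.0), np.float64(-0.5), 60), '-y': (np.float64(2.0), np.float64(-0.8), 60)}
[[0.426, 0.3221], [0.4654, 0.1115], [0.6266, 0.1417], [0.5873, 0.3522]]
side rect centre [0.53187129 0.23872276] size mm [151.24612427 221.40693665] ang 10.378705024719238
side edge fit [0.5371 0.2383] 10.28 {'+x': (np.float64(1.0), np.float64(0.0), 60), '-x': (np.float64(1.0), np.float64(0.0), 36), '+y': (np.float64(3.6), np.float64(-0.7), 32), '-y': (np.float64(3.6), np.float64(-0.1), 60)}
[[0.4375, 0.334], [0.4774, 0.1162], [0.6262, 0.1435], [0.5863, 0.3612]]
```

View pics/chk2.png

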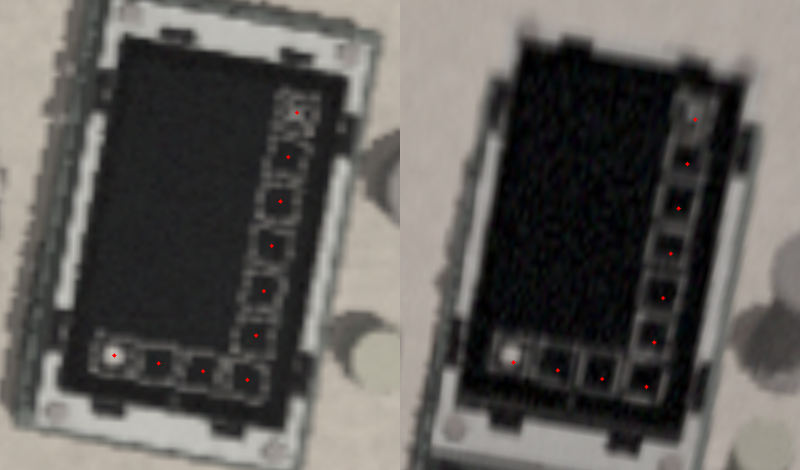

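The top-view fit is good: in the left panel, the red marks sit on the dot at (114,355), the corner at (247,379) and the cross at (297,113). The side view's edge fit is biased by the plate, but its dot and cross agree with the top view to within about 3 mm. I take the tablet centre as (0.537, 0.234) with yaw 10.4°. Next I close the gripper and carry it over by way of (0.5, -0.15), turning tool x towards tablet +y.

Request:
servo_tool:
  targets:
    - [[0.035,-0.027,0],[0,0,-0.06]]
    - [[0.07,-0.054,0],[0,0,-0.12]]
    - [[0.105,-0.081,0],[0,0,-0.18]]
    - [[0.14,-0.108,0],[0,0,-0.24]]
    - [[0.175,-0.135,0],[0,0,-0.3]]
    - [[0.21,-0.162,0],[0,0,-0.36]]
    - [[0.245,-0.189,0],[0,0,-0.42]]
    - [[0.28,-0.216,0],[0,0,-0.48]]
    - [[0.32,-0.243,0],[0,0,-0.54]]
    - [[0.355,-0.27,0],[0,0,-0.6]]
    - [[0.39,-0.297,0],[0,0,-0.66]]
    - [[0.425,-0.323,0],[0,0,-0.72]]
  gripper: 0

```text
time_s: 1.6
position: [0.4996, -0.1491, 0.2223]
tcp_rot: [[0.5, 0.866, -0.001], [0.866, -0.5, 0.0], [-0.0, -0.001, -1.0]]
force: [0.5, -1.5, -0.3]
opening: 0.003
```

```bash
cat > go.py <<'E'
from rig import telemetry
import numpy as np,sys
s=telemetry.read_state(); R=s["tcp_rot"]; p=s["position"]
c=np.array([.537,.234]); th=np.radians(10.4); T=np.array([[np.cos(th),-np.sin(th)],[np.sin(th),np.cos(th)]])
print("t",s["time_s"],"p",p.round(4),"open",s["opening"],"F",s["force"].round(2),"J",s["joint_positions"].round(1))
print("tablet xy mm",((p[:2]-c)@T*1e3).round(1),"tcp z axis",R[:,2].round(4),"tool x yaw",np.degrees(np.arctan2(R[1,0],R[0,0])).round(2))
for q in [(-39,78),(39,78),(39,-78)]:
    w=np.r_[T@(np.array(q)/1e3)+c,p[2]]; print(q,w.round(4),"tool shift",(R.T@(w-p)).round(4))
Rg=np.c_[np.r_[T[:,1],0],np.r_[T[:,0],0],[0,0,-1]]
from scipy.spatial.transform import Rotation as Q
print("turn",Q.from_matrix(R.T@Rg).as_rotvec().round(4))
E
python3 go.py
```

```text
t 1.6 p [ 0.4996 -0.1491  0.2223] open 0.003469074307231025 F [ 0.49 -1.52 -0.33] J [-28.9  22.3  96.9  -0.   60.9   1.1]
tablet xy mm [-105.9 -370.1] tcp z axis [-5.e-04  2.e-04 -1.e+00] tool x yaw 59.98
(-39, 78) [0.4846 0.3037 0.2223] tool shift [ 3.845e-01 -2.396e-01  1.000e-04]
(39, 78) [0.5613 0.3178 0.2223] tool shift [ 4.351e-01 -1.802e-01  1.000e-04]
(39, -78) [0.5894 0.1643 0.2223] tool shift [ 0.3163 -0.079   0.    ]
turn [-6.000e-04 -1.000e-04 -7.054e-01]
```

Request:
servo_tool:
  targets:
    - [[0.035,-0.022,0],[0,0,-0.07]]
    - [[0.07,-0.044,0],[0,0,-0.14]]
    - [[0.105,-0.066,0],[0,0,-0.21]]
    - [[0.14,-0.088,0],[0,0,-0.28]]
    - [[0.175,-0.11,0],[0,0,-0.35]]
    - [[0.21,-0.132,0],[0,0,-0.42]]
    - [[0.245,-0.154,0],[0,0,-0.49]]
    - [[0.28,-0.176,0.02],[0,0,-0.56]]
    - [[0.315,-0.198,0.04],[0,0,-0.63]]
    - [[0.35,-0.22,0.06],[0,0,-0.705]]
    - [[0.3845,-0.2396,0.08],[0,0,-0.705]]
    - [[0.3845,-0.2396,0.1],[0,0,-0.705]]

```text
time_s: 3.1
position: [0.4847, 0.305, 0.1216]
tcp_rot: [[-0.182, 0.983, 0.001], [0.983, 0.182, 0.001], [0.001, 0.001, -1.0]]
force: [-0.2, -0.4, -0.0]
opening: 0.008
```

```bash
python3 go.py; python3 - <<'E'
from rig import eyes
import cv2,numpy as np
a=eyes.capture("top")["pixels"][120:280,200:370]; b=eyes.capture("side")["pixels"][140:300,230:400]
cv2.imwrite("pics/app.png",cv2.resize(np.hstack([a,b]),(800,376),interpolation=2))
E
```

```text
t 3.1 p [0.4847 0.305  0.1216] open 0.007704664704331304 F [-0.18 -0.42 -0.05] J [21.  34.  95.   0.  51.  10.5]
tablet xy mm [-38.6  79.3] tcp z axis [ 6.e-04  8.e-04 -1.e+00] tool x yaw 100.47
(-39, 78) [0.4846 0.3037 0.1216] tool shift [-0.0013 -0.0004 -0.    ]
(39, 78) [0.5613 0.3178 0.1216] tool shift [-0.0014  0.0776  0.0001]
(39, -78) [0.5894 0.1643 0.1216] tool shift [-0.1574  0.0774 -0.    ]
turn [ 0.0008 -0.0006  0.0012]
```

View pics/app.png

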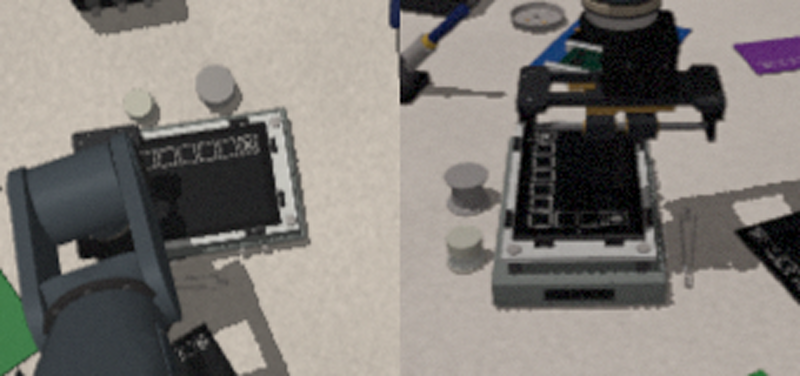

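```bash
python3 - <<'E'
from m import *
P=np.array([[.4847,.305,.1216],[.4847,.305,.1916],[.4846,.3037,.074]])
q=proj("side",P); print(q, (q-[230,140])*800/340); q=proj("top",P);print((q-[200,120])*800/340)
E
```

```text
[[321.54863911 216.69795684]
 [322.0437542  191.26174798]
 [321.35599847 232.40576534]] [[215.4085626  180.46578079]
 [216.57353928 120.6158776 ]
 [214.95529051 217.42533021]]
[[128.04662471 220.03624142]
 [119.44778557 215.28167931]
 [134.37091413 223.0751091 ]]
```

The tip should show at about (615,180) in the right panel, but there it is black fingers on black glass. I'll brighten that area to confirm.

```bash
python3 - <<'E'
from rig import eyes
import cv2,numpy as np
b=eyes.capture("side")["pixels"][170:250,270:380].astype(float)
cv2.imwrite("pics/br.png",cv2.resize(np.clip(b*4,0,255).astype(np.uint8),None,fx=7,fy=7,interpolation=2))
E
```

```text
(no output)
```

View pics/br.png

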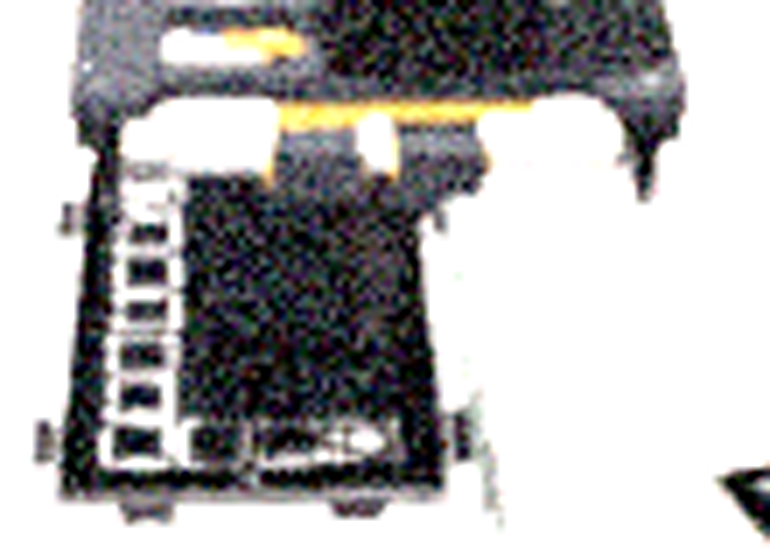

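The finger links show down to about (370,190), above the dark glass, and the tip below that blends in. The gripper is closed and vertical and nothing is blocking it, so I'll trust the kinematics. I'll lower to about 5 mm above the glass and settle to get a force baseline.

Request:
servo_tool:
  targets:
    - [[-0.001,0,0.008],[0,0,0]]
    - [[-0.001,0,0.016],[0,0,0]]
    - [[-0.001,0,0.024],[0,0,0]]
    - [[-0.001,0,0.032],[0,0,0]]
    - [[-0.001,0,0.039],[0,0,0]]
    - [[-0.001,0,0.042],[0,0,0]]
    - [[-0.001,0,0.042],[0,0,0]]
    - [[-0.001,0,0.042],[0,0,0]]
    - [[-0.001,0,0.042],[0,0,0]]

```text
time_s: 4.38
position: [0.4854, 0.3014, 0.0808]
tcp_rot: [[-0.178, 0.984, 0.001], [0.984, 0.178, 0.0], [0.0, 0.001, -1.0]]
force: [0.1, 0.2, 0.1]
opening: 0.002
```

```bash
python3 go.py
```

```text
t 4.375 p [0.4854 0.3014 0.0808] open 0.0022517984538705394 F [0.13 0.2  0.11] J [20.6 37.5 96.5  0.  45.9 10.4]
tablet xy mm [-38.6  75.6] tcp z axis [ 5.e-04  2.e-04 -1.e+00] tool x yaw 100.26
(-39, 78) [0.4846 0.3037 0.0808] tool shift [ 0.0024 -0.0004  0.    ]
(39, 78) [0.5613 0.3178 0.0808] tool shift [0.0026 0.0776 0.    ]
(39, -78) [0.5894 0.1643 0.0808] tool shift [-0.1534  0.078   0.    ]
turn [ 0.0005 -0.0001 -0.0025]
```

Request:
servo_tool:
  targets:
    - [[0.002,0,0.003],[0,0,0]]
    - [[0.002,0,0.005],[0,0,0]]
    - [[0.002,0,0.007],[0,0,0]]
    - [[0.002,0,0.009],[0,0,0]]
    - [[0.002,0,0.01],[0,0,0]]
    - [[0.002,0,0.01],[0,0,0]]
    - [[0.002,0,0.01],[0,0,0]]

```text
time_s: 5.25
position: [0.4848, 0.3033, 0.0707]
tcp_rot: [[-0.178, 0.984, 0.0], [0.984, 0.178, 0.0], [0.0, 0.0, -1.0]]
force: [-0.7, 1.3, 2.8]
opening: 0.002
```

```bash
python3 go.py
```

```text
t 5.25 p [0.4848 0.3033 0.0707] open 0.002178087854387071 F [-0.73  1.29  2.79] J [20.8 38.5 96.7  0.  44.8 10.6]
tablet xy mm [-38.8  77.6] tcp z axis [ 1.e-04  1.e-04 -1.e+00] tool x yaw 100.26
(-39, 78) [0.4846 0.3037 0.0707] tool shift [ 0.0004 -0.0002  0.    ]
(39, 78) [0.5613 0.3178 0.0707] tool shift [0.0006 0.0778 0.    ]
(39, -78) [0.5894 0.1643 0.0707] tool shift [-0.1554  0.0782 -0.    ]
turn [ 0.0001 -0.0001 -0.0025]
```

In contact at 2.8 N and about 3.3 mm of give, which matches the spring. Now I draw along tool +y to the corner.

Request:
servo_tool:
  targets:
    - [[0,0.005,0],[0,0,0]]
    - [[0,0.012,0],[0,0,0]]
    - [[0,0.019,0],[0,0,0]]
    - [[0,0.026,0],[0,0,0]]
    - [[0,0.033,0],[0,0,0]]
    - [[0,0.04,0],[0,0,0]]
    - [[0,0.047,0],[0,0,0]]
    - [[0,0.054,0],[0,0,0]]
    - [[0,0.061,0],[0,0,0]]
    - [[0,0.068,0],[0,0,0]]
    - [[0,0.075,0],[0,0,0]]
    - [[0,0.078,0],[0,0,0]]

```text
time_s: 6.75
position: [0.5623, 0.3172, 0.0706]
tcp_rot: [[-0.178, 0.984, 0.0], [0.984, 0.178, 0.0], [0.0, 0.001, -1.0]]
force: [-2.5, -0.3, 3.9]
opening: 0.002
```

```bash
python3 go.py
```

```text
t 6.75 p [0.5623 0.3172 0.0706] open 0.0018347192690245924 F [-2.48 -0.33  3.91] J [19.5 42.6 85.5  0.  51.9  9.3]
tablet xy mm [39.9 77.3] tcp z axis [ 5.e-04  2.e-04 -1.e+00] tool x yaw 100.25
(-39, 78) [0.4846 0.3037 0.0706] tool shift [ 0.0005 -0.0789 -0.    ]
(39, 78) [0.5613 0.3178 0.0706] tool shift [ 0.0007 -0.0009 -0.    ]
(39, -78) [0.5894 0.1643 0.0706] tool shift [-0.1553 -0.0004 -0.    ]
turn [ 0.0005 -0.0001 -0.0027]
```

Request:
servo_tool:
  targets:
    - [[0,-0.001,0],[0,0,0]]
    - [[-0.006,-0.001,0],[0,0,0]]
    - [[-0.013,-0.001,0],[0,0,0]]
    - [[-0.02,-0.001,0],[0,0,0]]
    - [[-0.027,-0.001,0],[0,0,0]]
    - [[-0.034,-0.001,0],[0,0,0]]
    - [[-0.041,-0.001,0],[0,0,0]]
    - [[-0.048,-0.001,0],[0,0,0]]
    - [[-0.055,-0.001,0],[0,0,0]]
    - [[-0.062,-0.001,0],[0,0,0]]
    - [[-0.07,-0.001,0],[0,0,0]]
    - [[-0.077,-0.001,0],[0,0,0]]

```text
time_s: 8.25
position: [0.5744, 0.2406, 0.0705]
tcp_rot: [[-0.178, 0.984, -0.0], [0.984, 0.178, -0.0], [-0.0, -0.0, -1.0]]
force: [-1.6, 2.6, 3.3]
opening: 0.004
```

```bash
python3 go.py
```

```text
t 8.25 p [0.5744 0.2406 0.0705] open 0.0038899732724497456 F [-1.61  2.64  3.25] J [12.5 41.3 89.  -0.  49.7  2.2]
tablet xy mm [38.  -0.2] tcp z axis [-0. -0. -1.] tool x yaw 100.25
(-39, 78) [0.4846 0.3037 0.0705] tool shift [ 0.078  -0.0772  0.    ]
(39, 78) [0.5613 0.3178 0.0705] tool shift [ 0.0782  0.0008 -0.    ]
(39, -78) [0.5894 0.1643 0.0705] tool shift [-0.0778  0.0012  0.    ]
turn [-0.      0.     -0.0026]
```

Request:
servo_tool:
  targets:
    - [[-0.007,0.001,0],[0,0,0]]
    - [[-0.014,0.001,0],[0,0,0]]
    - [[-0.021,0.001,0],[0,0,0]]
    - [[-0.028,0.001,0],[0,0,0]]
    - [[-0.035,0.001,0],[0,0,0]]
    - [[-0.042,0.001,0],[0,0,0]]
    - [[-0.049,0.001,0],[0,0,0]]
    - [[-0.056,0.001,0],[0,0,0]]
    - [[-0.063,0.001,0],[0,0,0]]
    - [[-0.07,0.001,0],[0,0,0]]
    - [[-0.076,0.001,0],[0,0,0]]
    - [[-0.077,0.001,0],[0,0,0]]

```text
time_s: 9.75
position: [0.5891, 0.1651, 0.0706]
tcp_rot: [[-0.177, 0.984, -0.0], [0.984, 0.177, 0.0], [0.0, -0.0, -1.0]]
force: [-0.5, 1.9, 2.8]
opening: 0.005
```

```bash
python3 go.py
```

```text
t 9.75 p [0.5891 0.1651 0.0706] open 0.005445414360915419 F [-0.51  1.87  2.79] J [ 5.2 40.6 90.7  0.  48.7 -5. ]
tablet xy mm [ 38.8 -77.2] tcp z axis [-0.  0. -1.] tool x yaw 100.22
(-39, 78) [0.4846 0.3037 0.0706] tool shift [ 0.1549 -0.0783  0.    ]
(39, 78) [0.5613 0.3178 0.0706] tool shift [ 0.1552 -0.0003  0.    ]
(39, -78) [0.5894 0.1643 0.0706] tool shift [-0.0008  0.0002 -0.    ]
turn [-0.     -0.     -0.0031]
```

On the cross square, still touching at 2.8 N. I lift off straight up and then move clear, towards the mat side at height.

Request:
servo_tool:
  targets:
    - [[0,0,0],[0,0,0]]
    - [[0,0,-0.003],[0,0,0]]
    - [[0,0,-0.006],[0,0,0]]
    - [[0,0,-0.015],[0,0,0]]
    - [[0,0,-0.035],[0,0,0]]
    - [[0,0,-0.065],[0,0,0]]
    - [[0,0,-0.1],[0,0,0]]
    - [[0,0,-0.135],[0,0,0]]
    - [[-0.04,0,-0.15],[0,0,0]]
    - [[-0.09,-0.02,-0.15],[0,0,0]]
    - [[-0.14,-0.04,-0.15],[0,0,0]]
    - [[-0.19,-0.06,-0.15],[0,0,0]]

```text
time_s: 11.25
position: [0.5632, -0.0334, 0.221]
tcp_rot: [[-0.179, 0.984, 0.0], [0.984, 0.179, -0.0], [-0.0, 0.0, -1.0]]
force: [0.2, -0.5, 0.7]
opening: 0.006
```

Request:
servo_tool:
  targets:
    - [[-0.04,-0.01,0],[0,0,0]]
    - [[-0.08,-0.02,0],[0,0,0]]
    - [[-0.12,-0.03,0],[0,0,0]]
    - [[-0.16,-0.04,0],[0,0,0]]
    - [[-0.18,-0.04,0],[0,0,0]]
    - [[-0.18,-0.04,0],[0,0,0]]
    - [[-0.18,-0.04,0],[0,0,0]]

```text
time_s: 12.12
position: [0.5563, -0.2146, 0.2204]
tcp_rot: [[-0.179, 0.984, -0.001], [0.984, 0.179, 0.001], [0.002, -0.001, -1.0]]
force: [-0.5, 0.4, 0.1]
opening: 0.007
```

```bash
python3 go.py; python3 - <<'E'
from rig import eyes
import cv2,numpy as np
a=eyes.capture("top")["pixels"]; b=cv2.imread("pics/top0.png")
cv2.imwrite("pics/end.png",np.hstack([b[60:330,140:480],a[60:330,140:480]]))
d=cv2.absdiff(a,b)[100:250,235:345].max(2); print("changed px round fixture, spool, flux, tweezers:",(d>60).sum(), np.median(d))
E
```

```text
t 12.125 p [ 0.5563 -0.2146  0.2204] open 0.007242875393066916 F [-0.52  0.41  0.05] J [-31.8  28.2  86.4   0.   65.5 -42.2]
tablet xy mm [ -62.  -444.8] tcp z axis [-9.0e-04  1.4e-03 -1.0e+00] tool x yaw 100.31
(-39, 78) [0.4846 0.3037 0.2204] tool shift [0.5228 0.0222 0.0008]
(39, 78) [0.5613 0.3178 0.2204] tool shift [0.5229 0.1002 0.0007]
(39, -78) [0.5894 0.1643 0.2204] tool shift [0.3669 0.1004 0.0005]
turn [-0.0006 -0.0015 -0.0015]
changed px round fixture, spool, flux, tweezers: 0 26.0
```

View pics/end.png

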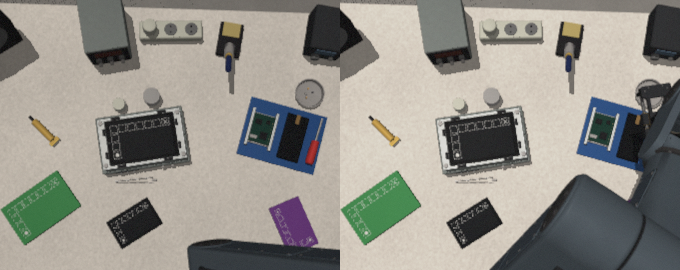

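The before and after pictures match: the tablet at (140,138) and (480,138), and the jars, tweezers and tube, are all where they were. The arm now hides part of the mat, but it passed over there at z = 0.22 and touched nothing. Handing in.

```bash
python3 -c "
from rig import order
print(order.hand_in())"
```

```text
the job is handed in; nothing more can be done
None
```

I ran the touch test on the large dark tablet in the fixture and handed it in. The hand-in gives no verdict, so these are my own checks.

**Stroke:** the closed, vertical fingertips touched the dot square, drew along to the corner, then down the long side to the cross. They then lifted straight off, all within 12.1 s.
- **Force:** it read 2.8 to 3.9 N at the four stops (dot, corner, square 7 and cross).
- **Plate travel:** the tip was at z ≈ 0.0706 m at each stop, so the plate gave about 3.4 mm of its 10 mm. Contact between the stops was not read.
- **Position:** the fingertips were within about 1 mm of my estimated row line at each stop.

**After coming away:** the top view of the fixture, tablet, flux jar, spool and tweezers matched the first picture with no changed pixels above threshold. The tube also looked unmoved. The arm partly hid the mat and dish, so I could not check the display, screwdriver and dish. The arm only passed over them about 0.22 m up and felt no contact.

**Disagreements:**
- The side-view edge fit put the tablet about 4 mm further in y than the top view, because the plate edge confused it. The side-view dot and cross agreed with the top view to about 3 mm, so I used the top view, which is well inside the 11 mm tolerance.
- A first fit from the square centroids drifted, and I dropped it.
- The tips could not be seen clearly against the black glass before contact, so I relied on the arm's position readings there.

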